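# Function-test the stored emergency light

## Task

Give the slim emergency light in the spring clips its routine function test: with the fingertips, press its round test button gently, keep it pressed in for a good three seconds, then let it spring back out and withdraw. Leave the light lying in its clips, do not touch its rectangular power switch, and leave the torch in the same clip rail and everything else around it alone.

Things in the scene. Friction and masses are not known exactly. Their poses are not given: they have to be found in the camera images.
- shelf: Fixed tiled upstand, 174 mm high, 1.14 m long, with a chrome wire basket on its near face. Origin: foot of the tiled face, mid shelf; x into the wall, z up. Basket x -0.190 to -0.012, y -0.315 to 0.315, floor at z 0.065, rim 0.122. In front a rail at x -0.226 with spring clips at y -0.270, -0.080, 0.050, 0.240; saddles z 0.126, jaw tips 0.153. Light in one pair, torch in the other, either side.
- light: The slim emergency light: white bar, 280 mm long (its y), 36 mm wide (x), 30 mm high (z, up), 0.3 kg, loose, pinched in two spring clips on whose saddles it rests. Origin: centre of its underside. On top: ribbed diffuser on the half towards +y, grey panel with button, tiny charge lamp and power switch on the half towards -y. Fixed parts stay below 33 mm above the underside.
- test_button_top (a point): Centre of the top of the test button, moving with it. The button is a round white plunger 18 mm across, on the light 60 mm from its middle towards its -y end; when out, its top stands 8 mm above the light's top face (38 mm above the light's underside). It is pressed straight down.
- test_button (a joint): Travel of the test button: 0 when out, grows as it is pressed, stop at 0.006 m. Sprung: it yields from about 1.2 N and takes about 6 N at the stop, and springs back out when let go. It counts as pressed in beyond 0.003 m.
- power_switch_mid (a point): Middle of the power switch's face, 48 mm from the test button towards the light's +y end. The switch is a white rectangular rocker 14 mm by 26 mm, about 6 mm high above the light's top face at its raised ends. Not to be touched.
- power_switch (a joint): Angle of the rocker, -0.12 to 0.12; starts somewhere in that range, stays where it is left, to be left as found.
- torch: Round aluminium hand torch, barrel 36 mm in diameter, 280 mm long (its y), head 43 mm across at its +y end, loose in the other two clips. Origin at the underside of the barrel, mid length. It has a single round black push switch on top, 16 mm across and standing 5 mm proud, 25 mm from the middle towards the head. To be left alone.
- torch_button (a joint): Travel of the torch's push switch, 0 when out, 0.004 at its stop. Not to be pressed.
- bulb_a: Frosted lamp bulb, 60 mm across, 108 mm long, lying in the basket, cap towards its -x. Origin under its middle at the mesh floor. To be left alone.
- bulb_b: The other frosted lamp bulb, the same as bulb_a. To be left alone.
- socket_tester: Grey plastic socket tester, 36 x 64 x 70 mm high, standing in the basket with three brass pins reaching 37 mm from its centre towards +x. Origin at the centre of its underside. To be left alone.
- tub: Clear plastic lidded tub, 86 x 116 mm and 55 mm high, standing in the basket. Origin at the centre of its underside. To be left alone.
- bulb_carton: Upright cardboard bulb carton, 62 x 62 x 112 mm high, on the worktop. Origin at the centre of its underside. To be left alone.
- screwdriver: Screwdriver lying on the worktop in front of the shelf, below 40 mm high. To be left alone.

How it is judged (in metres and radians):
On the way:
1. the fingertips keep the test button pressed in (over 3 of its 6 mm) for about three seconds (2.4 s at least) (value of joint test_button above 0.003 m and contact force between the fingers and light above 0.5 N), for 2.4 s.
At the end, for the whole second after the job is handed in: The test button is back out (within 1 mm), the light still lies level in its clips within 6 mm of where it was and at rest, the torch's switch is out and the torch within 6 mm of its place, and bulbs, tester, tub, carton and screwdriver are within 10 mm of theirs (value of joint each of test_button, torch_button below 0.001 m and distance of each of light, torch from where it was at the start of the episode below 0.006 m and angle between light's own z axis and vertical below 0.06 rad and linear speed of light below 0.01 m/s and distance of each of bulb_a, bulb_b, socket_tester, tub, bulb_carton, screwdriver from where it was at the start of the episode below 0.01 m); the robot touches nothing.
It fails at once if the light is pushed harder than 30 N (contact force between any of the fingers, the arm and light above 30 N).
It fails at once if the light is lifted, tipped or shoved along its clips (10 mm, 0.12 rad) (distance of light from where it was at the start of the episode above 0.01 m or angle between light's own z axis and vertical above 0.12 rad).
It fails at once if the power switch or the torch is touched (contact force between any of the fingers, the arm and power_switch above 0.5 N or contact force between any of the fingers, the arm and torch above 0.5 N).
It fails at once if something in the basket or on the worktop is touched (contact force between any of the fingers, the arm and bulb_a above 0.5 N or contact force between any of the fingers, the arm and bulb_b above 0.5 N or contact force between any of the fingers, the arm and socket_tester above 0.5 N or contact force between any of the fingers, the arm and tub above 0.5 N or contact force between any of the fingers, the arm and bulb_carton above 0.5 N or contact force between any of the fingers, the arm and screwdriver above 0.5 N).
It fails at once if the basket shelf, its clips or the tiled wall are bumped (contact force between any of the fingers, the arm and shelf above 3 N).
It also fails if it takes over 35 s, if anything falls off the work surface, if the arm or the gripper's body presses on something with over 40 N, if the wrist force passes 120 N, or if a joint passes its speed limit or range.

## Robot

A 6-joint arm with a two-finger parallel gripper is mounted at the origin on the work surface. World frame = base frame: x ahead of the robot, y to its left, z up, the work surface at z = 0. Lengths are in m, angles in degrees, forces in N, time in s.
With the tool pointing down it reaches from about 0.375 to 0.925 m from the base axis. Payload 5.7 kg.
Tool frame: the origin (TCP) lies at the very end of the fingers, on their centre line; the grasp point (between the pads) lies 19 mm behind it; x points along the fingers, y is the direction in which the jaws open and shut, and the axes are right-handed (so a half turn about x gives the same grasp; the last joint's range is limited). The gripper opens to 88 mm and grips with 3 to 60 N. Pads are 20 mm wide; open, the fingers measure 115 mm over their backs; the gripper's body (75 mm by 178 mm) begins 61 mm behind the grasp point.
Start: joints at [-72.943, 20.558, 86.54, -0, 72.909, -6.595], TCP at [0.241, -0.55, 0.223] pointing down, gripper open.
Joint ranges: [-170.27, 170.27], [-57.76, 135], [12.27, 136.19], [-55.21, 235.2], [11.17, 155.16], [-170.74, 170.74]. Speed limits (degrees/s): [136.94, 136.94, 180, 180, 180, 180].

## Interface

Orientations are given as [roll, pitch, yaw] about the fixed x, y, z axes, in that order (R = Rz(yaw) Ry(pitch) Rx(roll)).
In Python, from cell import sensors, imaging, r gives the robot as it stands.
- The arm moves only by the tool step_arm, never from a script. Its argument "series" is one flat list of numbers, 7 for each row, row after row: the closure, from 0 (fully open) to 1 (shut), then the shift along the tool's x, y, z in mm, then the turn, a rotation vector about the tool's x, y, z in rad. In form: [jaw, dx, dy, dz, wx, wy, wz, jaw, dx, dy, dz, wx, wy, wz, ...]. A call has 1 to 10 rows; each row is the pose to reach, as a shift and turn from the pose measured when the call began, along the tool's axes at that moment; what a row does not reach only later rows make up. A row lasts 1/8 s, in which the tool goes at most 62.5 mm and 10.7 degrees, less where a joint would pass 70% of its speed; a pose out of reach is approached as far as the arm can. A call with a gripper value outside its range is refused whole. The fingers move at their own pace and stop on an object; "grip_force" is the grip in N (left out, the last holds). Time passes only in rows, so rows that repeat a pose let the fingers close. It gives the time, the measured TCP pose, the force and the opening at its end, in the units of the state.
- sensors.state(): the state, without advancing time (a new reading comes with each control period).
- imaging.capture(name): name is "side" or "top"; returns a dict with "frame" (400x640x3 uint8, red, green, blue), "mtx" (3x3 intrinsics, pixels), "k1" (the pictures are not rectified: a ray, as slopes to the right and down, at radius r is drawn at 1 + k1 r^2 times it, then the intrinsics apply), "R" (3x3) and "t" (3): a world point X has camera coordinates R X + t. Camera axes: x right, y down, z forward; pixel columns grow to the right and rows downward; lengths in m; the calibration is good to about 2 mm. A picture is of the moment at which its call begins. There is no depth.
- r.finish_job(): hands the job in, once; it reports no verdict.
The state is a dict: "t": time; "q": joint angles; "joint_vel": joint speeds; "joint_efforts": joint torques, N m; "position": TCP position; "eef_rot": TCP orientation; "ft_force": force on the tool from outside, world axes, zero at the start; "torque": the same for the moment, N m; "width": finger opening in m.
Only numpy, scipy, OpenCV 4.12 (cv2) and the standard library are available. Lean on these libraries where they do the work, as an engineer would, in place of code of your own. Each camera call takes 0.05 s, during which the arm holds its last target. There are 200 camera calls.

## Working session

There is one attempt and no reset: what is moved stays moved. The work goes in short steps, Python scripts to look and compute and a tool call to move; the robot and the scene stay as the last step left them, time stands still between calls to the robot, and variables do not carry over. Pictures are saved under pics/ and viewed, about 8 in all and at most 12, crops included, and the job is handed in when it is done.

Besides the shell and the picture viewer there is one more tool, called as name(argument=value, ...) on one line, values as JSON. step_arm: Moves the arm, as the interface text tells. Its arguments: {"type":"object","properties":{"series":{"type":"array","items":{"type":"number"}},"grip_force":{"type":"number"}},"required":["series"]}

```bash
mkdir -p pics; cat > h.py <<'E'
import numpy as np, cv2
from cell import sensors, imaging, r
def snap(cam, name):
    d=imaging.capture(cam); cv2.imwrite(f'pics/{name}.png', d['frame'][:,:,::-1]); 
    np.savez(f'pics/{name}.npz', **{k:d[k] for k in('frame','mtx','k1','R','t')}); return d
def load(name): return dict(np.load(f'pics/{name}.npz'))
def ray(d,uv):
    K=np.array(d['mtx']); dst=np.array([d['k1'],0,0,0],float)
    p=cv2.undistortPoints(np.array([[uv]],float),K,dst)[0,0]
    R=np.array(d['R']); return -R.T@np.array(d['t']).ravel(), R.T@np.array([p[0],p[1],1])
def at_z(d,uv,z):
    c,v=ray(d,uv); return c+v*(z-c[2])/v[2]
def proj(d,X):
    R=np.array(d['R']); return cv2.projectPoints(np.array(X,float).reshape(-1,1,3),cv2.Rodrigues(R)[0],np.array(d['t'],float).ravel(),np.array(d['mtx']),np.array([d['k1'],0,0,0],float))[0][:,0]
E
python3 - <<'E'
from h import *
s=sensors.state(); print(s)
for c in('top','side'):
    d=snap(c,c+'0'); print(c,d['mtx'],d['k1'],-np.array(d['R']).T@d['t'],d['R'])
E
```

```text
{'t': 0.0, 'q': array([-7.29409133e+01,  2.05957267e+01,  8.65979368e+01, -1.48807882e-03,
        7.29094097e+01, -6.59376342e+00]), 'joint_vel': array([-0.00936472,  0.03033482,  0.08872514, -0.00966468, -0.00430713,
        0.05741945]), 'joint_efforts': array([ 8.84924339e-04, -5.15367758e+01, -2.70722294e+01,  6.78394362e-02,
        3.52291355e-02, -1.38087721e-04]), 'position': array([ 0.24050656, -0.54893521,  0.22183953]), 'eef_rot': array([-95.80359382,  89.896917  , 107.84969493]), 'ft_force': array([-0.41185268,  0.91723452, -0.26466113]), 'torque': array([ 0.02143642,  0.05484557, -0.01623521]), 'width': 0.08755349898509661}
top [[403.44012855   0.         316.79095569]
 [  0.         403.44012855 199.64798302]
 [  0.           0.           1.        ]] 0.02845639914715386 [0.49943    0.02841575 1.08517013] [[ 0.02780521 -0.99950692 -0.01458718]
 [-0.99774275 -0.02685789 -0.06154718]
 [ 0.06112505  0.01626559 -0.99799757]]
side [[488.00075211   0.         310.9079134 ]
 [  0.         488.00075211 198.45271242]
 [  0.           0.           1.        ]] -0.12560331227956825 [0.40783351 0.89084061 0.68358868] [[-0.98274433 -0.18494313  0.00310058]
 [-0.10689293  0.55416414 -0.8255156 ]
 [ 0.15095521 -0.81160221 -0.56437078]]
```

View pics/top0.png

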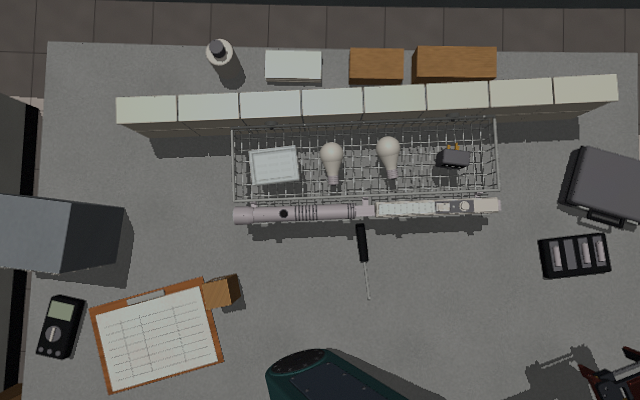

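View pics/side0.png

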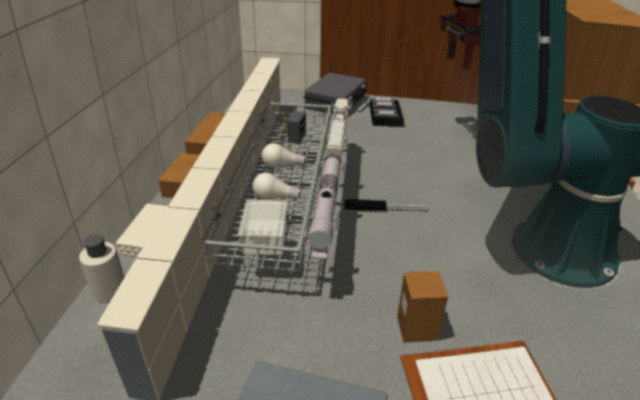

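Top view: the torch lies on the left (switch ~(284,213)). The light is on the right, with its diffuser at ~(405,208), rocker ~(443,207) and button ~(464,206). The screwdriver is at ~(363,250). I'll crop closer on the light.

```bash
python3 - <<'E'
from h import *
a=load('top0')['frame'][190:228,360:510,::-1]; b=load('side0')['frame'][90:170,300:380,::-1]
a=cv2.resize(a,None,fx=5,fy=5,interpolation=cv2.INTER_CUBIC); b=cv2.resize(b,(400,400),interpolation=cv2.INTER_CUBIC)
o=np.zeros((595,750,3),np.uint8); o[:190]=a; o[195:595,:400]=b
cv2.imwrite('pics/crop0.png',o)
d=load('top0')
for n,uv,z in [('btn',(464,206),.164),('sw',(443,207),.160),('endR',(499,205),.156),('headtorch',(234,214),.15),('tsw',(284,213),.165)]:
    print(n,at_z(d,uv,z).round(4))
E
```

```text
btn [ 0.5504 -0.2903  0.164 ]
sw [ 0.5471 -0.2445  0.16  ]
endR [ 0.5553 -0.3717  0.156 ]
headtorch [0.5182 0.2349 0.15  ]
tsw [0.5232 0.1174 0.165 ]
```

View pics/crop0.png

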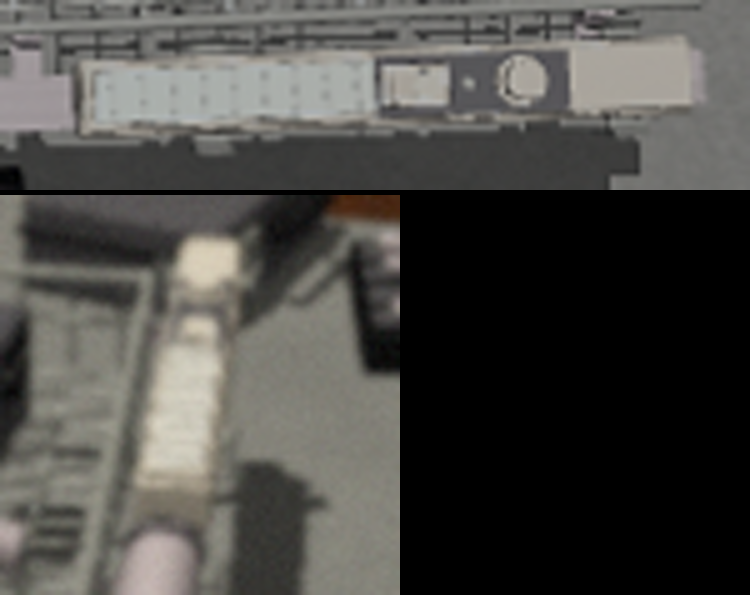

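```bash
python3 - <<'E'
from h import *
from scipy.spatial.transform import Rotation as Ro
d=load('top0'); s=sensors.state()
b=at_z(d,(464.0,205.4),.164); w=at_z(d,(442.6,206.6),.161); e1=at_z(d,(376,209.0),.156); e2=at_z(d,(498,203.6),.156)
print(b,w,e1,e2,'mid',(e1+e2)/2,np.linalg.norm(e1-e2), np.linalg.norm((b-w)[:2]))
u=(e1-e2)/np.linalg.norm(e1-e2); print('axis',u,'btn from ends',(e1+e2)/2-.06*u)
print('side proj',proj(load('side0'),[b,w,e1,e2]))
R=Ro.from_euler('xyz',s['eef_rot'],degrees=True).as_matrix(); print(R.round(3))
for z in(.28,.20): print(z,(R.T@(np.array([b[0],b[1],z])-s['position'])*1000).round(1))
E
```

```text
[ 0.5517742  -0.29031623  0.164     ] [ 0.54789165 -0.24326165  0.161     ] [ 0.53847713 -0.09307171  0.156     ] [ 0.55843267 -0.36946428  0.156     ] mid [ 0.5484549 -0.231268   0.156    ] 0.27711203524268657 0.04721448682610448
axis [-0.07201253  0.99740373  0.        ] btn from ends [ 0.55277565 -0.29111222  0.156     ]
side proj [[339.64798874 106.56075304]
 [338.61037898 115.11078605]
 [333.57957408 144.46907229]
 [341.04331062  97.7053826 ]]
[[-0.     0.401 -0.916]
 [ 0.002 -0.916 -0.401]
 [-1.    -0.002 -0.   ]]
0.28 [ -57.9 -112.2 -388.9]
0.2 [  22.1 -112.1 -388.9]
```

step_arm(series=[1,-40,0,0,0,0,0,1,-58,-12,-43,0,0,0,1,-58,-25,-86,0,0,0,1,-58,-38,-130,0,0,0,1,-58,-50,-173,0,0,0,1,-58,-62,-216,0,0,0,1,-58,-75,-260,0,0,0,1,-58,-88,-303,0,0,0,1,-58,-100,-346,0,0,0,1,-58,-112,-389,0,0,0], grip_force=10)

```text
t: 1.35
position: [0.5527, -0.2892, 0.2797]
eef_rot: [-81.7, 89.9, 121.9]
ft_force: [0.8, -0.6, -0.3]
width: 0.0008
```

step_arm(series=[1,30,0,0,0,0,0,1,60,0,0,0,0,0,1,85,0,0,0,0,0,1,85,0,0,0,0,0,1,85,0,0,0,0,0])

```text
t: 1.98
position: [0.553, -0.2893, 0.1955]
eef_rot: [-93.4, 89.9, 110.3]
ft_force: [-0.5, -0.6, 0.9]
width: 0.0
```

```bash
python3 - <<'E'
from h import *
s=sensors.state(); p=s['position']; print(s['t'],p,s['ft_force'],s['width'])
d=snap('side','side1'); t=snap('top','top1')
B=[.552,-.2905,.164]
for c in(d,t): print(proj(c,[p,B]).round(1))
a=cv2.resize(d['frame'][60:160,290:390,::-1],(500,500),interpolation=cv2.INTER_CUBIC)
b=cv2.resize(t['frame'][170:230,430:490,::-1],(290,290),interpolation=cv2.INTER_CUBIC)
o=np.zeros((500,790,3),np.uint8); o[:,:500]=a; o[:290,500:]=b; cv2.imwrite('pics/crop1.png',o)
E
```

```text
1.975 [ 0.55298224 -0.28934845  0.1954509 ] [-0.46552736 -0.57901095  0.90802624] 1.575764927025619e-05
[[339.5  95.5]
 [339.6 106.5]]
[[468.6 204.2]
 [464.1 205.3]]
```

View pics/crop1.png

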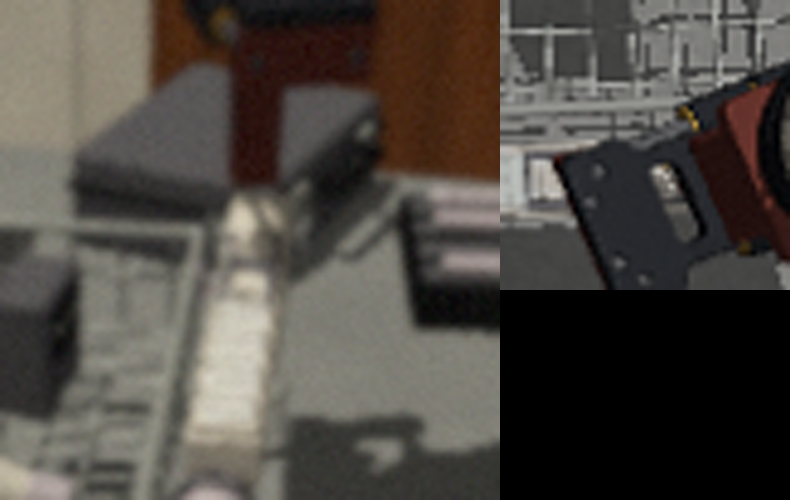

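The closed fingertips are at crop (257,183). They sit centred over the bar, just above the panel area, and match the projection within about 1 px. I'll descend slowly now.

step_arm(series=[1,10,0,0,0,0,0,1,20,0,0,0,0,0,1,26,0,0,0,0,0,1,29,0,0,0,0,0,1,29,0,0,0,0,0,1,29,0,0,0,0,0])

```text
t: 2.82
position: [0.5536, -0.2897, 0.1673]
eef_rot: [179.8, 89.9, 23.5]
ft_force: [-0.5, 0.4, 0.0]
width: 0.0004
```

step_arm(series=[1,1,0,0,0,0,0,1,2,0,0,0,0,0,1,3,0,0,0,0,0,1,3,0,0,0,0,0])

```text
t: 3.32
position: [0.5536, -0.2897, 0.1644]
eef_rot: [177.9, 89.9, 21.5]
ft_force: [-0.7, 0.1, 0.7]
width: 0.0011
```

step_arm(series=[1,1,0,0,0,0,0,1,2,0,0,0,0,0,1,2,0,0,0,0,0,1,2,0,0,0,0,0])

```text
t: 3.82
position: [0.5536, -0.2898, 0.1625]
eef_rot: [173.9, 89.9, 17.6]
ft_force: [-0.7, 0.8, 2.1]
width: 0.0008
```

step_arm(series=[1,1,0,0,0,0,0,1,1.5,0,0,0,0,0,1,1.5,0,0,0,0,0,1,1.5,0,0,0,0,0])

```text
t: 4.32
position: [0.5536, -0.2897, 0.161]
eef_rot: [174.1, 89.9, 17.8]
ft_force: [-1.1, 0.2, 3.5]
width: 0.0003
```

step_arm(series=[1,1,0,0,0,0,0,1,1.7,0,0,0,0,0,1,1.7,0,0,0,0,0,1,1.7,0,0,0,0,0])

```text
t: 4.82
position: [0.5537, -0.2898, 0.1595]
eef_rot: [169.5, 89.9, 13.2]
ft_force: [-1.1, 1.4, 5.0]
width: 0.0005
```

```bash
python3 - <<'E'
from h import *
f=[]
for i in range(8):
    imaging.capture('side'); s=sensors.state(); f.append(s['ft_force'])
print(s['t'],s['position'],np.mean(f,0),np.std(f,0))
E
```

```text
5.225 [ 0.55361274 -0.28973332  0.15943388] [-1.1439977   1.11468531  5.31993576] [0.32545883 0.30494943 0.38851695]
```

step_arm(series=[1,0,0,0,0,0,0,1,0,0,0,0,0,0,1,0,0,0,0,0,0,1,0,0,0,0,0,0,1,0,0,0,0,0,0,1,0,0,0,0,0,0,1,0,0,0,0,0,0,1,0,0,0,0,0,0,1,0,0,0,0,0,0,1,0,0,0,0,0,0])

```text
t: 6.48
position: [0.5537, -0.2898, 0.1595]
eef_rot: [169.7, 89.9, 13.4]
ft_force: [-0.7, -0.2, 5.2]
width: 0.0004
```

step_arm(series=[1,0,0,0,0,0,0,1,0,0,0,0,0,0,1,0,0,0,0,0,0,1,0,0,0,0,0,0,1,0,0,0,0,0,0,1,0,0,0,0,0,0,1,0,0,0,0,0,0,1,0,0,0,0,0,0,1,0,0,0,0,0,0,1,0,0,0,0,0,0])

```text
t: 7.72
position: [0.5536, -0.2898, 0.1595]
eef_rot: [170.1, 89.9, 13.7]
ft_force: [-1.3, 1.2, 4.7]
width: 0.0005
```

step_arm(series=[1,0,0,0,0,0,0,1,0,0,0,0,0,0,1,0,0,0,0,0,0,1,0,0,0,0,0,0,1,0,0,0,0,0,0,1,0,0,0,0,0,0,1,0,0,0,0,0,0,1,0,0,0,0,0,0])

```text
t: 8.72
position: [0.5536, -0.2898, 0.1595]
eef_rot: [170.7, 89.9, 14.4]
ft_force: [-1.9, 1.0, 5.6]
width: 0.0004
```

```bash
python3 - <<'E'
from h import *
f=[]
d=snap('side','side2'); t=snap('top','top2')
for i in range(4):
    imaging.capture('side'); s=sensors.state(); f.append(s['ft_force'])
print(s['t'],s['position'],np.mean(f,0))
a=cv2.resize(d['frame'][60:160,290:390,::-1],(500,500),interpolation=cv2.INTER_CUBIC)
cv2.imwrite('pics/crop2.png',a)
E
```

```text
9.025 [ 0.55361359 -0.28975299  0.1594908 ] [-1.23289036  0.56021516  5.04139777]
```

View pics/crop2.png

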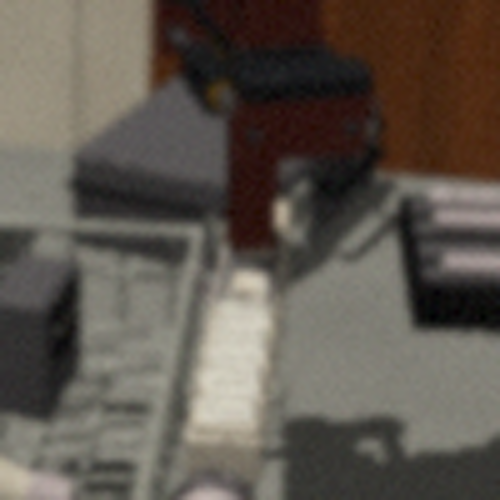

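The fingertip at crop (252,245) is on the grey panel, clear of the rocker at (247,283). The force rose about 1 N per mm to 5 N, which matches the button spring, and it has been held for about 4 s. I'll withdraw straight up.

step_arm(series=[1,-2,0,0,0,0,0,1,-5,0,0,0,0,0,1,-10,0,0,0,0,0,1,-25,0,0,0,0,0,1,-60,0,0,0,0,0,1,-100,0,0,0,0,0,1,-120,0,0,0,0,0,1,-120,0,0,0,0,0])

```text
t: 10.02
position: [0.5547, -0.2906, 0.2823]
eef_rot: [131.8, 89.7, -24.5]
ft_force: [0.2, 0.1, -0.3]
width: 0.0008
```

```bash
python3 - <<'E'
from h import *
from scipy.spatial.transform import Rotation as Ro
s=sensors.state(); p=s['position']; R=Ro.from_euler('xyz',s['eef_rot'],degrees=True).as_matrix()
print(s['t'],p,s['ft_force'],(R.T@(np.array([.40,-.48,p[2]])-p)*1000).round())
E
```

```text
10.025 [ 0.55466393 -0.29056211  0.28225615] [ 0.18298574  0.07487618 -0.28400532] [ -0. 111. 218.]
```

Next I'll back the arm away so the top camera can see the button.

step_arm(series=[1,0,20,40,0,0,0,1,0,40,80,0,0,0,1,0,60,120,0,0,0,1,0,80,160,0,0,0,1,0,100,200,0,0,0,1,0,111,218,0,0,0,1,0,111,218,0,0,0,1,0,111,218,0,0,0])

```text
t: 11.02
position: [0.4003, -0.4785, 0.2815]
eef_rot: [144.3, 89.7, -12.0]
ft_force: [0.5, -1.0, -0.2]
width: 0.0008
```

```bash
python3 - <<'E'
from h import *
t=snap('top','top3'); s=sensors.state(); print(s['t'],s['position'],s['ft_force'])
a0=load('top0')['frame']
f=lambda x:cv2.resize(x[190:228,360:510,::-1],None,fx=5,fy=5,interpolation=cv2.INTER_CUBIC)
cv2.imwrite('pics/crop3.png',np.vstack([f(a0),f(t['frame'])]))
# image shift of light, torch, and basket regions before/after
for n,(y0,y1,x0,x1) in dict(light=(196,218,370,505),torch=(200,226,228,372),basket=(125,195,235,500)).items():
    g=[cv2.cvtColor(x,cv2.COLOR_RGB2GRAY)[y0:y1,x0:x1].astype(np.float32) for x in(a0,t['frame'])]
    print(n,cv2.phaseCorrelate(*g),np.abs(g[0]-g[1]).mean())
E
```

```text
11.075 [ 0.40048909 -0.47839016  0.28165757] [-0.07293734  0.35220705  0.15112326]
light ((0.48233459157258096, -0.011959580222333344), 0.9993949424337458) 0.626936
torch ((0.01471694140664681, 0.5062710976282041), 1.0006515600185826) 0.6682692
basket ((4.695168613011447e-05, 0.0007492330771299294), 1.0004105468100482) 0.6789218
```

View pics/crop3.png

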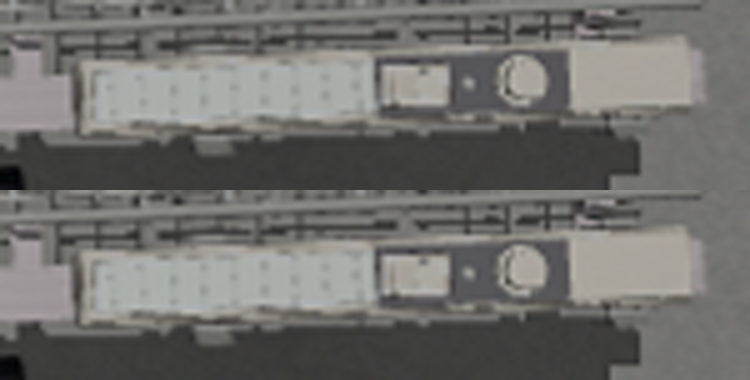

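Before (top) and after (bottom) look the same: the button is out at (522,79)/(522,269) and the bar and rocker are unmoved. Handing in.

```bash
python3 -c "
from h import *
print(r.finish_job())"
```

```text
the job is handed in; nothing more can be done
None
```

I pressed the test button straight down with the closed fingertips, held it, let it spring out and withdrew. The job is handed in; no verdict was reported.

- **Press:** the wrist force rose about 1 N per mm, which fits the button's spring. It held at about 5 N from t = 4.8 s to 9.0 s, roughly 4.2 s. From that force and the tool height I estimate 4.4 to 4.7 mm of travel; I could not read the button joint directly.
- **After withdrawing:** in the top view the light, rocker, torch and basket look the same as at the start. Mean pixel difference is 0.63–0.68 in all three regions checked, about the noise level, and the button looks out again. The screwdriver and carton were not compared before and after, but the arm stayed well clear of them.
- **One check that disagreed:** the image-shift measurement gave about 0.5 px for both the light and the torch, and zero for the basket. I take this as an artefact of the image region sizes rather than real movement, since it is under 1.5 mm either way and the pixel difference shows no change.

The arm ended clear of everything, with wrist force near zero.

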